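# Clean the tuner's contact slide and hold it open

## Task

The contacts of the antenna tuner need cleaning: first press the nozzle cap of the contact-cleaner canister well down for a squirt and let it come up again. Then take the tuner's spring-return slide by its upright grip, pull it out until its pointer stands level with the middle of the brass index rider beside it, and keep it there: finish while still holding the slide at that mark, since it springs back if let go. Leave the microphone, logbook and mug where they are.

Things in the scene. Friction and masses are not known exactly. Their poses are not given: they have to be found in the camera images.
- tuner: Antenna tuner, fixed: grey case 200 deep, 340 wide, 115 mm high (155 with the insulators on top); a 12 mm thick shelf runs 190 mm out from its front, y -55 to +85 mm. Origin on the desk at the foot of the middle of the case's front face; +x points into the case, the slide pulls out along -x, z up. Position and yaw vary.
- contact_slide: Spring-return slide. Its frame is the tuner's when home and shifts along the tuner's -x as pulled, at most 95 mm. Spring: 3 N at home plus 1 N per 10 mm. A flat bar in guides (tops 32 mm over the desk) carries an upright black grip post, 20 mm (x) by 24 mm (y), top at z = 94 mm, axis 80 mm before the case when home. Within 90 mm of the post only the case is over 45 mm high.
- slide_grip (a point): Point on the slide's grip post, on its axis, 80 mm over the desk (14 mm under the post's top). Axes parallel to the tuner's.
- slide_pointer (a point): Tip of the slide's pointer, a flat steel finger 6 mm wide that reaches from the grip post along the tuner's +y, 36 mm over the desk, towards the index rail; it moves with the slide. Its tip is 58 mm to +y of the post's axis, at the same x.
- index_rider: The mark: fixed brass rider 12 mm long (tuner's x), 18 wide, 38 high plus clamp screw, on the index rail 70 mm to the +y side of the slide's middle line, 40 to 75 mm farther out (-x) than the pointer at home. Origin on the desk under its middle; axes as the tuner's. The pointer is at the mark when its x in this frame is within 6 mm of 0.
- canister: Contact-cleaner canister: aluminium can 52 mm across, standing fixed in a round weighted holder (84 mm across) in front of the tuner, left or right of the slide. Origin on the desk under the can's axis; z up.
- spray_cap (a joint): Travel of the canister's nozzle cap: 0 up, 0.008 m fully down. Sprung: 3 N to start, about 8 N fully down; comes up by itself. Past 5 mm it sprays.
- spray_cap_top (a point): Centre of the flat top of the nozzle cap, a white disc 30 mm across and 19 mm high with a thin straw pointing to the tuner; 152 mm over the desk when up; moves down with the cap.
- microphone: Loose desk microphone, round foot 84 mm across, 110 mm high; origin under its foot. It stands on the other side of the slide from the canister. Leave it alone.
- logbook: Loose closed logbook, 200 x 145 x 22 mm; origin under its middle. Leave it alone.
- mug: Loose white mug, 80 mm across and 90 mm high; origin under its middle. Leave it alone.
Not all that is in view belongs to the job. Leave any blue look-alike of the canister alone.

How it is judged:
By the outcome, as a careful person would: the job done as asked, in the order asked, and still so for the second after the job is handed in, while the arm keeps its last pose, push and grip.
It also fails if it takes over 42 s, if anything falls off the work surface, if the arm or the gripper's body presses on something with over 40 N, if the wrist force passes 120 N, or if a joint passes its speed limit or range.

## Robot

A 6-joint arm with a two-finger parallel gripper is mounted at the origin on the work surface. World frame = base frame: x ahead of the robot, y to its left, z up, the work surface at z = 0. Lengths are in m, angles in rad, forces in N, time in s.
With the tool pointing down it reaches from about 0.275 to 0.725 m from the base axis. Payload 15.9 kg.
Tool frame: the origin (TCP) lies at the very end of the fingers, on their centre line; the grasp point (between the pads) lies 19 mm behind it; z points along the fingers, y is the line along which they close (so a half turn about z gives the same grasp; the last joint's range is limited). The gripper opens to 85 mm and grips with 20 to 120 N. Pads are 22 mm wide; open, the fingers measure 114 mm over their backs; the gripper's body (76 mm by 85 mm) begins 54 mm behind the grasp point. The pads swing forward as they close: fully open they stand 13 mm farther back than shut.
Start: joints at [1.219, 0.213, -0.034, 1.323, 0, 1.571], TCP at [0.172, 0.469, 0.231] pointing down, gripper open.
Joint ranges: [-2.98, 2.98], [-0.74, 1.72], [-1.14, 1.35], [-2.1, 2.04], [-1.57, 1.44], [-3.14, 3.14]. Speed limits (rad/s): [1.89, 1.89, 2.39, 2.57, 3.14, 3.14].

## Interface

Orientations are given as a unit quaternion [x, y, z, w].
In Python, from rig import monitor, capture, job, regions_of, mark_of gives the robot as it stands.
- The arm moves only by the tool send_rows, never from a script. Its argument "plan" is a list that holds one entry, the list of rows, each a list of 4 numbers: the shift along the world's x, y, z as a fraction of full scale, then the turn about the world's z as a fraction of full scale. In form: [[[tx, ty, tz, twist], ...]]. A call has 1 to 5 rows; each row is the pose to reach, as a shift and turn from the pose commanded when the call began; what a row does not reach only later rows make up. Full scale, the value 1, is 0.3 m for a shift and 90 degrees for a turn. A row lasts 1/10 s, in which the tool goes at most 50 mm and 8.59 degrees, less where a joint would pass 70% of its speed; a pose out of reach is approached as far as the arm can. A call with a number of a shift or a turn outside -1 to 1 is refused whole. A call with a gripper value outside its range is refused whole. "jaw" is the opening, from 0 (shut) to 1 (fully open), set as the call begins (left out, the last holds). The fingers move at their own pace and stop on an object; "newtons" is the grip in N (left out, the last holds). Time passes only in rows, so rows that repeat a pose let the fingers close. It gives the time, the measured TCP pose, the force, the opening and the grip force at its end, in the units of the state.
- monitor.sense(): the state, without advancing time (a new reading comes with each control period).
- capture(name): name is "scene" or "top"; returns a dict with "image" (480x640x3 uint8, blue, green, red), "intrinsics" (3x3 intrinsics, pixels), "R" (3x3) and "t" (3): a world point X has camera coordinates R X + t. Camera axes: x right, y down, z forward; pixel columns grow to the right and rows downward; lengths in m; the calibration is good to about 2 mm. A picture is of the moment at which its call begins. There is no depth.
- job.finish_job(): hands the job in; it is judged then, once.
Trained networks look in a picture, given as the dict that the camera call returned (one of the last four; its "shot" number tells which), for a name from the list of things; names that differ only in an ending like _2 or _b are one class to them, and where a whole thing is asked for, a point or a joint stands for the part that bears it (a point fixed in the world has none). Each returns a list of dicts, best first, with "score" (0 to 1); they miss things now and then, are a little off and sometimes report something else, mostly with a low value. They report only what shows in the picture. A call takes as long as a camera call. They do not tell look-alikes from the thing itself.
- regions_of(picture, thing): "mask" (480x640 bool, what is visible of it) and "bbox" ([left, top, right, bottom] in pixels, round what is visible of it).
- mark_of(picture, thing): "location" ([column, row] in pixels: a listed point, or the origin of a listed thing).
The state is a dict: "t": time; "joint_pos": joint angles; "qd": joint speeds; "effort": joint torques, N m; "eef_pos": TCP position; "eef_rot": TCP orientation; "force": force on the tool from outside, world axes, zero at the start; "moment": the same for the moment, N m; "finger_gap": opening from 0.0 (shut) to 1.0 (fully open); "grasp_force": force on a finger pad.
Only numpy, scipy, OpenCV 4.12 (cv2) and the standard library are available. Lean on these libraries where they do the work, as an engineer would, in place of code of your own. Each camera call takes 0.05 s, during which the arm holds its last target. There are 200 camera calls.

## Working session

There is one attempt and no reset: what is moved stays moved. The work goes in short steps, Python scripts to look and compute and a tool call to move; the robot and the scene stay as the last step left them, time stands still between calls to the robot, and variables do not carry over. Pictures are saved under pics/ and viewed, at most 10 in all, crops included, and the job is handed in when it is done.

Besides the shell and the picture viewer there is one more tool, called as name(argument=value, ...), one argument or row to a line, values as JSON. send_rows: Moves the arm, as the interface text tells. Its arguments: {"type":"object","properties":{"plan":{"type":"array","items":{"type":"array","items":{"type":"array","items":{"type":"number","minimum":-1,"maximum":1}}}},"jaw":{"type":"number"},"newtons":{"type":"number"}},"required":["plan"]}

```bash
mkdir -p pics; cat > h.py <<'E'
import numpy as np, cv2
from rig import monitor, capture, job, regions_of, mark_of
def ray(p,uv):
    K=np.array(p["intrinsics"]);R=np.array(p["R"]);t=np.array(p["t"])
    d=R.T@np.linalg.solve(K,[uv[0],uv[1],1]);return -R.T@t,d
def at_z(p,uv,z):
    c,d=ray(p,uv);return c+d*(z-c[2])/d[2]
def proj(p,X):
    q=np.array(p["intrinsics"])@(np.array(p["R"])@np.array(X)+np.array(p["t"]));return q[:2]/q[2]
E
python3 - <<'E'
from h import *
np.set_printoptions(precision=4,suppress=True)
Z=dict(tuner=0,slide_grip=.08,slide_pointer=.036,index_rider=0,canister=0,spray_cap_top=.152,microphone=0,logbook=0,mug=0)
ims=[]
for n in("scene","top"):
    p=capture(n);im=p["image"].copy();print(n,"cam",-np.array(p["R"]).T@p["t"])
    for k,z in Z.items():
        for m in mark_of(p,k)[:3]:
            if m["score"]<.2: continue
            print(k,round(m["score"],2),np.array(m["location"]),at_z(p,m["location"],z))
            cv2.drawMarker(im,tuple(int(v) for v in m["location"]),(0,0,255),0,8); cv2.putText(im,k[:9],tuple(int(v)+4 for v in m["location"]),0,.35,(255,0,255))
    cv2.imwrite(f"pics/{n}.png",im)
s=monitor.sense();print(s["eef_pos"],s["eef_rot"],s["t"])
E
```

```text
scene cam [ 1.0339 -0.6717  0.9651]
tuner 0.88 [334.7 317.2] [ 0.653  -0.0782 -0.    ]
slide_grip 0.91 [307.1 275.6] [ 0.5732 -0.0649  0.08  ]
slide_pointer 0.6 [320.8 270. ] [ 0.5677 -0.0036  0.036 ]
index_rider 0.64 [313.6 272.7] [0.5397 0.0059 0.    ]
index_rider 0.36 [238.4 282.5] [ 0.4052 -0.1147  0.    ]
canister 0.97 [276.5 456.5] [ 0.7294 -0.3984  0.    ]
canister 0.86 [211.  289.8] [ 0.3648 -0.1663  0.    ]
canister 0.66 [251.8 331.4] [ 0.5195 -0.2072 -0.    ]
spray_cap_top 0.67 [265.6 415.8] [ 0.7227 -0.3977  0.152 ]
spray_cap_top 0.65 [238.7 286.9] [ 0.512  -0.2109  0.152 ]
spray_cap_top 0.51 [203.8 250. ] [ 0.3841 -0.1718  0.152 ]
microphone 0.82 [343.5 255.1] [0.5705 0.0934 0.    ]
logbook 0.98 [177.8 396.4] [ 0.4918 -0.4078  0.    ]
mug 0.66 [414.5 231.2] [0.6822 0.2628 0.    ]
mug 0.4 [250.5 328.6] [ 0.5125 -0.2029 -0.    ]
top cam [0.4066 0.0037 1.2108]
tuner 0.96 [352.4 191.2] [ 0.6476 -0.0829  0.    ]
slide_grip 0.98 [345.1 216.4] [ 0.5739 -0.0608  0.08  ]
slide_pointer 0.87 [321.6 213.7] [ 0.5863 -0.0083  0.036 ]
slide_pointer 0.32 [311.8 235.7] [0.5343 0.0141 0.036 ]
index_rider 0.45 [312.8 236.6] [0.536 0.012 0.   ]
index_rider 0.28 [214.8 169.2] [0.6993 0.2531 0.    ]
canister 0.94 [482.4 159.9] [ 0.7279 -0.3992  0.    ]
canister 0.91 [383.6 306.5] [ 0.3718 -0.1567  0.    ]
canister 0.6 [405.8 246. ] [ 0.5155 -0.2106  0.    ]
spray_cap_top 0.76 [507.2 140.7] [ 0.73   -0.4027  0.152 ]
spray_cap_top 0.74 [398.6 309.3] [ 0.3707 -0.1675  0.152 ]
spray_cap_top 0.57 [415.  239.4] [ 0.5159 -0.2031  0.152 ]
microphone 0.71 [283.  219.3] [0.5773 0.0843 0.    ]
logbook 0.93 [487.4 255.2] [ 0.4954 -0.4045  0.    ]
mug 0.67 [219.4 171.6] [0.6934 0.2416 0.    ]
[0.1723 0.4694 0.2313] [ 0.175   0.9846 -0.      0.    ] 1.0
```

View pics/scene.png

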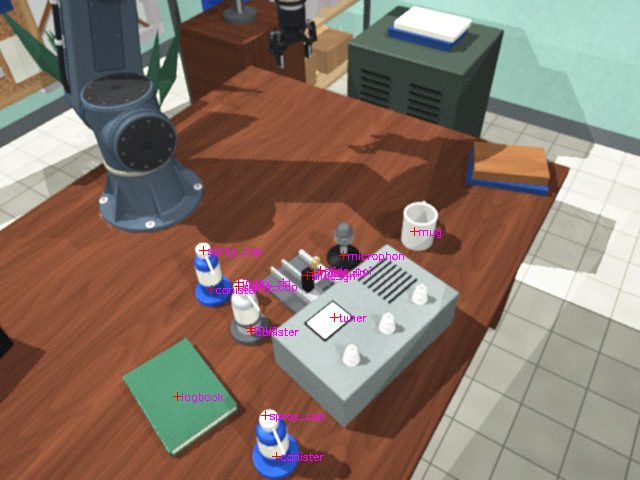

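View pics/top.png

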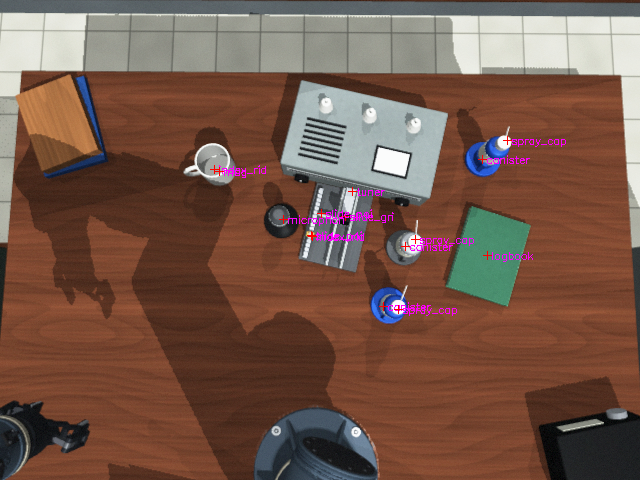

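The scene shows three canister candidates (top view): blue at (484,159), blue at (389,305), and grey/aluminium at (406,246). The grey one fits the description: an aluminium can in front of the tuner, across the slide from the microphone at (283,219). I'll confirm it in a crop and measure the yaw.

```bash
python3 - <<'E'
from h import *
p=capture("top");im=p["image"]
cv2.imwrite("pics/crop.png",cv2.resize(im[170:290,280:440],None,fx=5,fy=5,interpolation=cv2.INTER_CUBIC))
g=cv2.cvtColor(im,cv2.COLOR_BGR2GRAY)
L=cv2.createLineSegmentDetector().detect(g)[0][:,0]
for l in L:
    if np.hypot(l[2]-l[0],l[3]-l[1])>35 and 270<l[0]<460 and 70<l[1]<290:
        a=at_z(p,l[:2],.05);b=at_z(p,l[2:],.05);d=b-a;y=np.degrees(np.arctan2(d[1],d[0]))
        print(l.round(),round((y+45)%90-45,1))
E
```

```text
[351. 213. 339. 266.] -13.0
[319. 184. 311. 219.] -11.9
[337. 158. 301. 149.] -12.9
[340. 146. 303. 137.] -13.0
[335. 220. 325. 262.] -12.8
[338. 152. 302. 143.] -12.9
[344. 128. 308. 120.] -13.0
[336. 164. 297. 155.] -13.0
[343. 134. 306. 125.] -12.8
[341. 140. 305. 131.] -12.9
[328. 263. 338. 222.] -13.0
[300. 146. 338. 155.] -12.9
[299. 152. 336. 161.] -12.8
[446. 112. 302.  80.] -12.9
[394.  73. 463.  73.] 0.2
[302. 140. 339. 149.] -13.0
[304. 134. 340. 143.] -12.9
[308. 116. 345. 125.] -12.9
[307. 123. 343. 131.] -12.9
[306. 129. 342. 137.] -12.8
[342. 267. 360. 190.] -12.9
[300.  81. 280. 162.] -12.9
[376. 143. 411. 152.] -13.4
[429. 198. 447. 114.] -12.9
[306.  72. 344.  73.] -0.7
[282. 163. 427. 197.] -13.0
[347.  72. 391.  73.] 0.1
[445. 286. 504. 305.] -17.2
[355. 269. 364. 232.] -13.0
[364. 231. 372. 196.] -13.0
[322. 258. 330. 222.] -12.7
[442. 278. 465. 202.] -17.6
[343. 180. 303. 170.] -13.0
[390.  71. 390.  36.] -0.1
[434.  71. 434.  36.] -0.3
[376.  84. 419.  94.] -12.9
```

View pics/crop.png

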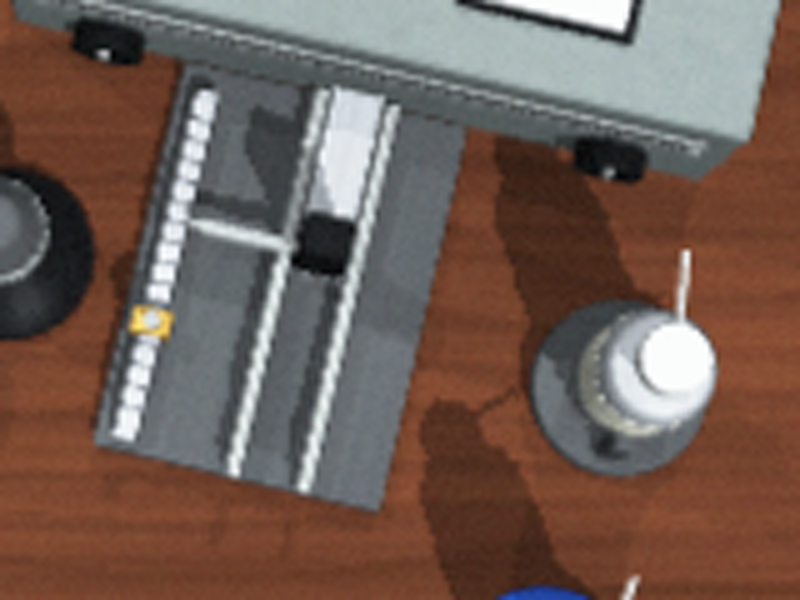

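The crop confirms it: grey holder, aluminium can and white cap at crop (677,357) → top (415.4,241.4). The post top is at crop (325,243), the pointer tip at (190,225) and the brass rider at (150,322). The tuner yaw is -12.9°.

```bash
python3 - <<'E'
from h import *
np.set_printoptions(precision=4,suppress=True)
p=capture("top")
f=lambda x,y,z:at_z(p,(280+x/5-.4,170+y/5-.4),z)
y=np.radians(-12.9);ux=np.array([np.cos(y),np.sin(y)]);uy=np.array([-ux[1],ux[0]])
P=dict(cap=f(677,357,.152),post=f(325,240,.094),rider=f(150,322,.042),tip=f(192,225,.036))
for k,v in P.items():print(k,v,"tuner frame rel post",(v-P["post"])[:2]@ux,(v-P["post"])[:2]@uy)
print(monitor.sense()["eef_pos"])
E
```

```text
cap [ 0.5126 -0.2031  0.152 ] tuner frame rel post -0.02293982524608029 -0.15316613954504904
post [ 0.5691 -0.0589  0.094 ] tuner frame rel post 0.0 0.0
rider [0.5375 0.0192 0.042 ] tuner frame rel post -0.048229642290191416 0.06906064546365416
tip [0.5841 0.0001 0.036 ] tuner frame rel post 0.001408833886824945 0.06085076393138588
[0.1723 0.4694 0.2313]
```

send_rows(
  plan=[
    [[0.4,-0.75,0,0.081],[0.4,-0.75,0,0.081],[0.4,-0.75,0,0.081],[0.4,-0.75,0,0.081],[0.4,-0.75,0,0.081]],
  ],
  jaw=0,
)

```text
t: 1.6
eef_pos: [0.2903, 0.2471, 0.2314]
eef_rot: [0.112, 0.994, 0.0, 0.0]
force: [2.0, 1.3, -0.1]
finger_gap: 0.146
grasp_force: 0.0
```

send_rows(
  plan=[
    [[0.4,-0.75,0,0],[0.4,-0.75,0,0],[0.4,-0.75,0,0],[0.4,-0.75,0,0],[0.4,-0.75,0,0]],
  ],
)

```text
t: 2.1
eef_pos: [0.4079, 0.0265, 0.2316]
eef_rot: [0.112, 0.994, 0.0, 0.0]
force: [1.3, 1.0, 0.6]
finger_gap: 0.002
grasp_force: 0.0
```

send_rows(
  plan=[
    [[0.336,-0.75,0,0],[0.336,-0.75,0,0],[0.336,-0.75,0,0],[0.336,-0.75,0,0],[0.336,-0.75,0,0]],
  ],
)

```text
t: 2.6
eef_pos: [0.5086, -0.1988, 0.2312]
eef_rot: [0.112, 0.994, -0.0, 0.0]
force: [0.4, 0.4, 0.9]
finger_gap: 0.003
grasp_force: 0.0
```

send_rows(
  plan=[
    [[0,0,-0.1,0],[0,0,-0.17,0],[0,0,-0.17,0]],
  ],
)

```text
t: 2.9
eef_pos: [0.5067, -0.1961, 0.1777]
eef_rot: [0.112, 0.994, 0.001, -0.002]
force: [-1.0, -1.0, 1.0]
finger_gap: -0.001
grasp_force: 0.0
```

```bash
python3 - <<'E'
from h import *
print(monitor.sense()["eef_pos"],monitor.sense()["t"])
o=[]
for n,z in(("scene",.152),("top",.152)):
    p=capture(n);e=monitor.sense()["eef_pos"];a=proj(p,e);c=proj(p,[.513,-.206,.152]);im=p["image"].copy()
    x,y=int(c[0])-35,int(c[1])-50
    for m in mark_of(p,"spray_cap_top"):print(n,m["score"],m["location"],at_z(p,m["location"],.152))
    for q,col in((a,(0,0,255)),(c,(0,255,0))):im[int(round(q[1])),int(round(q[0]))]=col
    o.append(cv2.resize(im[y:y+80,x:x+70],None,fx=5,fy=5,interpolation=cv2.INTER_NEAREST))
cv2.imwrite("pics/cap.png",np.hstack(o))
E
```

```text
[ 0.50669897 -0.19610505  0.17770953] 2.9
scene 0.77 [239.0, 286.8] [ 0.51234053 -0.21038227  0.152     ]
scene 0.66 [203.8, 252.7] [ 0.38943893 -0.17775996  0.152     ]
scene 0.59 [266.7, 415.0] [ 0.72341153 -0.395692    0.152     ]
top 0.62 [504.4, 144.9] [ 0.72076125 -0.39646929  0.152     ]
```

View pics/cap.png

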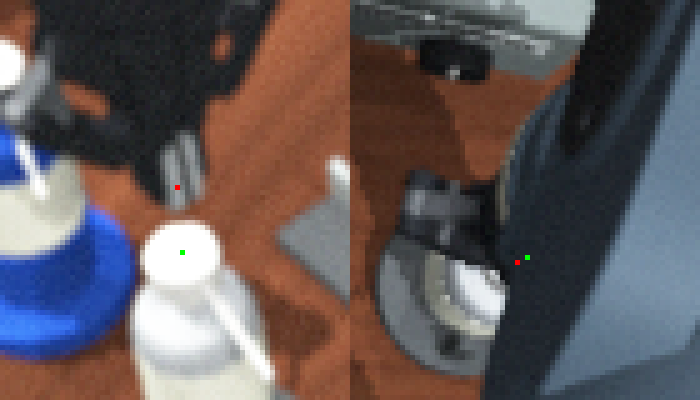

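The scene crop shows the shut fingertips just above the white cap: fingertip at (178,187), cap centre at about (182,254) in the crop, agreeing with my estimate. The tool is about 6 mm short in x and 10 mm short in y, so I'll correct and descend.

send_rows(
  plan=[
    [[0.02,-0.034,0,0],[0.02,-0.034,-0.07,0],[0.02,-0.034,-0.07,0],[0.02,-0.034,-0.07,0]],
  ],
)

```text
t: 3.5
eef_pos: [0.5142, -0.2067, 0.1599]
eef_rot: [0.112, 0.994, -0.0, -0.0]
force: [0.8, 1.0, 0.4]
finger_gap: 0.005
grasp_force: 0.0
```

send_rows(
  plan=[
    [[0,0,-0.02,0],[0,0,-0.02,0],[0,0,-0.02,0]],
  ],
)

```text
t: 3.8
eef_pos: [0.5142, -0.2065, 0.1536]
eef_rot: [0.112, 0.994, -0.0, 0.0]
force: [-1.1, 0.3, 0.4]
finger_gap: -0.002
grasp_force: 0.0
```

send_rows(
  plan=[
    [[0,0,-0.012,0],[0,0,-0.022,0],[0,0,-0.03,0],[0,0,-0.03,0],[0,0,-0.03,0]],
  ],
)

```text
t: 4.3
eef_pos: [0.5145, -0.2066, 0.1447]
eef_rot: [0.112, 0.994, -0.0, 0.001]
force: [-0.3, 0.0, 6.6]
finger_gap: 0.002
grasp_force: 3.6
```

send_rows(
  plan=[
    [[0,0,-0.005,0],[0,0,-0.008,0],[0,0,-0.008,0],[0,0,-0.008,0]],
  ],
)

```text
t: 4.7
eef_pos: [0.5148, -0.2068, 0.1438]
eef_rot: [0.112, 0.994, -0.0, 0.001]
force: [-5.6, 2.8, 28.1]
finger_gap: -0.002
grasp_force: 14.0
```

Bottomed out: the force jumped to 28 N at full travel. Releasing.

send_rows(
  plan=[
    [[0,0,0.02,0],[0,0,0.06,0],[0,0,0.16,0],[0,0,0.27,0],[0,0,0.27,0]],
  ],
)

```text
t: 5.2
eef_pos: [0.5156, -0.2071, 0.2272]
eef_rot: [0.112, 0.994, -0.001, 0.003]
force: [-0.7, 0.3, -0.1]
finger_gap: -0.002
grasp_force: 0.0
```

send_rows(
  plan=[
    [[0.19,0.486,0,0],[0.19,0.486,0,0],[0.19,0.486,0,0],[0.19,0.486,0,0],[0.19,0.486,0,0]],
  ],
  jaw=1,
)

```text
t: 5.7
eef_pos: [0.5713, -0.0593, 0.2224]
eef_rot: [0.111, 0.994, -0.0, -0.0]
force: [-0.5, -0.5, 0.0]
finger_gap: 0.847
grasp_force: 0.0
```

```bash
python3 - <<'E'
from h import *
np.set_printoptions(precision=4,suppress=True)
o=[]
for n in("scene","top"):
    p=capture(n);im=p["image"].copy()
    for k,z in(("spray_cap_top",.152),("slide_grip",.08),("slide_pointer",.036),("index_rider",0)):
        for m in mark_of(p,k):
            if m["score"]>.3:print(n,k,m["score"],m["location"],at_z(p,m["location"],z))
    c=proj(p,[.54,-.11,.08]);x,y=int(c[0])-65,int(c[1])-60
    o.append(cv2.resize(im[y:y+120,x:x+130],None,fx=3,fy=3,interpolation=cv2.INTER_CUBIC))
cv2.imwrite("pics/post.png",np.hstack(o))
print(monitor.sense())
E
```

```text
scene spray_cap_top 0.79 [267.7, 414.9] [ 0.7247 -0.3947  0.152 ]
scene spray_cap_top 0.49 [239.8, 286.1] [ 0.5125 -0.2081  0.152 ]
scene spray_cap_top 0.48 [201.8, 251.9] [ 0.3842 -0.1783  0.152 ]
scene slide_grip 0.62 [305.2, 273.9] [ 0.5668 -0.063   0.08  ]
scene slide_pointer 0.78 [323.6, 272.6] [ 0.5776 -0.0068  0.036 ]
scene slide_pointer 0.52 [247.5, 330.0] [ 0.5288 -0.2266  0.036 ]
scene index_rider 0.59 [315.1, 270.9] [0.5395 0.0126 0.    ]
top spray_cap_top 0.74 [504.2, 141.0] [ 0.7293 -0.3963  0.152 ]
{'t': 6.2, 'joint_pos': array([-0.1068,  0.3708,  0.1579,  1.3579,  0.    ,  0.1185]), 'qd': array([ 0.0058,  0.0029,  0.0015, -0.0002,  0.0007,  0.0007]), 'effort': array([ -0.2116, -82.9295,  48.8166,   0.0024,  -0.0065,  -0.0055]), 'eef_pos': array([ 0.571 , -0.0612,  0.223 ]), 'eef_rot': array([0.1124, 0.9937, 0.    , 0.    ]), 'force': array([ 0.1938,  0.325 , -0.1165]), 'moment': array([ 0.0011, -0.0296,  0.0608]), 'grasp_force': 0.0, 'finger_gap': 0.9983463697921776}
```

View pics/post.png

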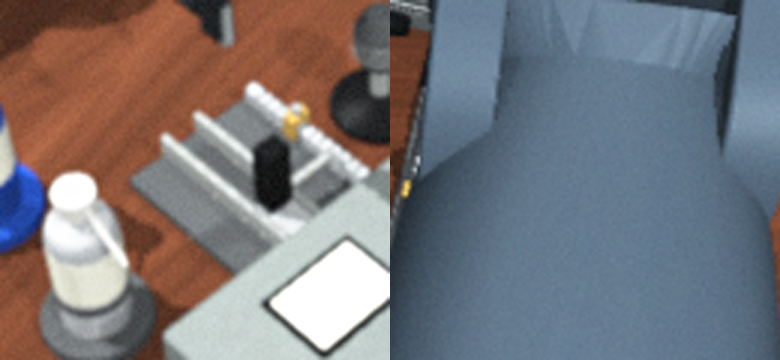

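The crop shows the cap back up at (72,190), the black post at (271,172), and the microphone untouched. Descending over the post with open jaws.

send_rows(
  plan=[
    [[0,0,-0.15,0],[0,0,-0.3,0],[0,0,-0.42,0],[0,0,-0.53,0],[0,0,-0.53,0]],
  ],
)

```text
t: 6.7
eef_pos: [0.5682, -0.0606, 0.0601]
eef_rot: [0.112, 0.994, -0.0, -0.003]
force: [-0.9, 0.1, 0.5]
finger_gap: 0.998
grasp_force: 0.0
```

send_rows(
  plan=[
    [[0,0,0,0],[0,0,0,0],[0,0,0,0],[0,0,0,0],[0,0,0,0]],
  ],
  jaw=0,
  newtons=20,
)

```text
t: 7.2
eef_pos: [0.5717, -0.0611, 0.0651]
eef_rot: [0.112, 0.994, -0.0, 0.001]
force: [-2.5, -3.7, 7.5]
finger_gap: 0.278
grasp_force: 24.5
```

send_rows(
  plan=[
    [[0,0,0,0],[0,0,0,0],[-0.02,0.005,0,0],[-0.05,0.011,0,0],[-0.08,0.018,0,0]],
  ],
  newtons=70,
)

```text
t: 7.7
eef_pos: [0.5485, -0.0558, 0.0652]
eef_rot: [0.112, 0.994, -0.0, 0.002]
force: [4.8, -3.5, 6.1]
finger_gap: 0.27
grasp_force: 68.3
```

send_rows(
  plan=[
    [[-0.03,0.007,0,0],[-0.06,0.014,0,0],[-0.079,0.018,0,0],[-0.079,0.018,0,0],[-0.079,0.018,0,0]],
  ],
)

```text
t: 8.2
eef_pos: [0.5252, -0.0505, 0.0653]
eef_rot: [0.112, 0.994, -0.0, 0.002]
force: [7.7, -5.5, 2.5]
finger_gap: 0.27
grasp_force: 68.5
```

```bash
cat > look.py <<'E'
from h import *
import sys
np.set_printoptions(precision=4,suppress=True)
y=np.radians(-12.9);ux=np.array([np.cos(y),np.sin(y)])
o=[]
for n in("scene","top"):
    p=capture(n);im=p["image"].copy();T={}
    for k,z in(("slide_grip",.08),("slide_pointer",.036),("index_rider",0)):
        for m in mark_of(p,k)[:2]:
            if m["score"]>.2:X=at_z(p,m["location"],z);print(n,k,round(m["score"],2),np.array(m["location"]),X,"along",X[:2]@ux)
    c=proj(p,[.54,.0,.04]);x,y=int(c[0])-32,int(c[1])-30
    print(n,"crop origin",x,y)
    o.append(cv2.resize(im[y:y+60,x:x+64],None,fx=6,fy=6,interpolation=cv2.INTER_CUBIC))
cv2.imwrite(sys.argv[1],np.hstack(o))
s=monitor.sense();print(s["eef_pos"],s["force"],s["finger_gap"],s["t"],s["eef_pos"][:2]@ux)
E
python3 look.py pics/p1.png
```

```text
scene slide_grip 0.57 [292.5 263.4] [ 0.5249 -0.0525  0.08  ] along 0.523408664836025
scene slide_pointer 0.68 [312.5 262.1] [0.5374 0.0067 0.036 ] along 0.5223349061820514
scene index_rider 0.5 [316.9 273.8] [0.5483 0.0072 0.    ] along 0.532894390215794
scene index_rider 0.45 [181.  398.3] [ 0.5001 -0.4073  0.    ] along 0.5783912175021777
scene crop origin 279 233
top crop origin 285 203
[ 0.5254 -0.0505  0.0652] [ 7.3992 -5.2221  2.9961] 0.26791817313848004 8.6 0.5234088454474929
```

View pics/p1.png

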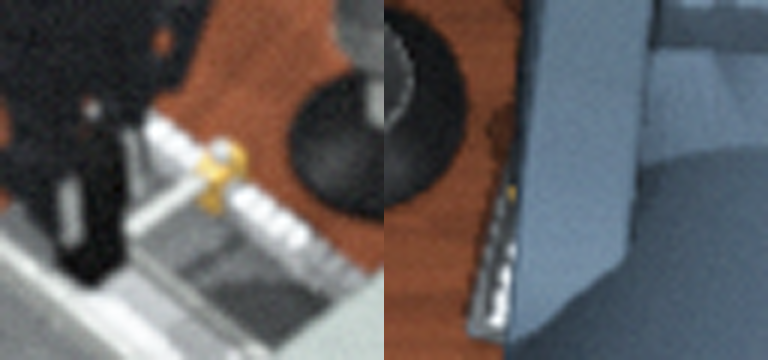

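The scene crop shows the pointer reaching the brass rider at about (207,183), close to level. I'll check by overlaying the projected geometry.

```bash
python3 - <<'E'
from h import *
np.set_printoptions(precision=4,suppress=True)
y=np.radians(-12.9);ux=np.array([np.cos(y),np.sin(y)]);uy=np.array([-ux[1],ux[0]])
p=capture("scene");im=p["image"];e=monitor.sense()["eef_pos"];a0=e[:2]@ux;b0=e[:2]@uy
W=lambda a,b,z:np.r_[a*ux+b*uy,z]
x0,y0,F=297,243,14
hsv=cv2.cvtColor(im,cv2.COLOR_BGR2HSV)
m=cv2.inRange(hsv,(15,110,90),(35,255,255));sub=m[y0:y0+42,x0:x0+40];ys,xs=np.nonzero(sub)
print("yellow n",len(xs),"centroid",xs.mean()+x0,ys.mean()+y0,"bbox",xs.min()+x0,xs.max()+x0,ys.min()+y0,ys.max()+y0)
for da in(-.008,-.004,0,.004,.008):
    q=np.array([proj(p,W(a0+da+i*.006,b0+.07+j*.009,z)) for i in(-1,1) for j in(-1,1) for z in(.012,.038)])
    print(da,"box centre",q.mean(0),"bbox",q.min(0),q.max(0))
big=cv2.resize(im[y0:y0+42,x0:x0+40],None,fx=F,fy=F,interpolation=cv2.INTER_NEAREST)
P=lambda X:tuple(int(v) for v in (proj(p,X)-[x0,y0]+.5)*F)
for da,col in((0,(0,0,255)),):
    for z in(.038,):
        pts=np.array([P(W(a0+da+i*.006,b0+.07+j*.009,z)) for i,j in((-1,-1),(1,-1),(1,1),(-1,1))]);cv2.polylines(big,[pts],True,col)
for s in(-.003,.003):cv2.line(big,P(W(a0+s,b0+.012,.036)),P(W(a0+s,b0+.058,.036)),(0,255,0))
cv2.imwrite("pics/ov.png",big)
E
```

```text
yellow n 31 centroid 316.258064516129 262.1290322580645 bbox 313 320 257 267
-0.008 box centre [314.1718 261.1246] bbox [309.5141 254.2079] [318.7655 268.0543]
-0.004 box centre [315.3166 261.9997] bbox [310.661  255.0732] [319.9081 268.9392]
0 box centre [316.4651 262.8777] bbox [311.8116 255.9413] [321.0543 269.827 ]
0.004 box centre [317.6174 263.7585] bbox [312.9659 256.8122] [322.2042 270.7176]
0.008 box centre [318.7733 264.6421] bbox [314.1239 257.6858] [323.3578 271.6111]
```

View pics/ov.png

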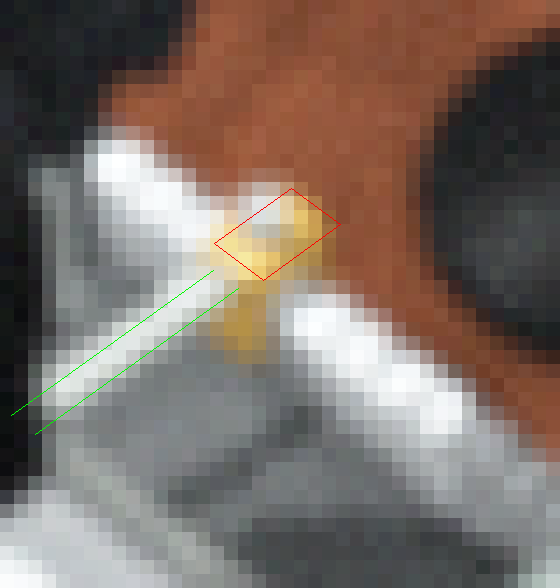

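The overlay shows the real pointer running into the middle of the rider's near face at about (225,270). Projected pointer and rider both match to within about 2 mm, well inside the 6 mm tolerance. The slide is held, so I'm handing in.

```bash
python3 - <<'E'
from h import *
s=monitor.sense();print(s["t"],s["eef_pos"],s["grasp_force"]);print(job.finish_job())
E
```

```text
8.65 [ 0.52538239 -0.05053864  0.06523987] 68.48002552986145
the job is handed in; nothing more can be done
None
```

I pressed the canister's cap fully down and it came back up. Then I pulled the slide out about 47 mm, to within about 2 mm of the rider's middle by the camera, and handed in at 8.65 s with the gripper still holding it; the microphone, logbook and mug weren't touched.

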